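Open the child-resistant canister

TASK

Open the blue canister with the child-resistant red cap: press the cap down hard against its spring and, still pressing, turn it about a quarter turn anticlockwise, then lift it off. Set the cap down gently, skirt down, flat on the floor of the aluminium tray and let go of it, without disturbing the other things on the worktop.

Things in the scene. Friction and masses are not known exactly. Their poses are not given: they have to be found in the camera images.
- canister: Blue round canister 92 mm across with a white label band, screwed down: it is held in a dark steel cup on a plywood base 126 x 126 mm and cannot move. Origin: centre of the underside of the base, on the worktop; z up along the axis of the canister. Shoulder 103 mm up, neck 37 mm across with bayonet flanges to 52 mm across, their top 126 mm up.
- cap: Loose red child-resistant cap, 120 g, 67 mm across. Origin: centre of its skirt's lower edge; z up out of its top. Round flat deck 27 mm above the origin. Locked on the canister, its origin is 114 mm above the worktop and its x agrees with the canister's x. It has 2 mm of sideways play on the neck.
- cap_bar (a point): Middle of the grip bar on the cap's deck, 39 mm above the cap's origin, axes as the cap's. The bar is 58 mm long along x, 18 mm wide along y and runs from 27 to 51 mm above the cap's origin. Pinch it across y, fingertips on or just above the deck: they can then also press on the deck.
- seal (a joint): How far the sprung grey seal disc in the neck, which carries the cap, is pushed down, in m: about 0 with the cap locked, -0.003 with the cap off. Teeth 6 mm deep lock the cap: push it down 7 to 9 mm (hard stop at 10 mm), hold it down and turn it. Spring: about 9 N to start, 14 N at 6 mm, 17 N at 9 mm.
- neck_top (a point): Centre of the top of the canister's neck, 126 mm above the worktop; axes as the canister's. Seen from above the pressed cap turns anticlockwise only. Past 40 degrees it no longer locks; from 60 to 125 degrees (75 is well clear) it can be lifted straight up, 15 mm or more to clear the neck. Turned free, the spring lifts it 3 mm.
- tray: Aluminium tray, fixed, 150 mm along its x, 140 mm along its y, walls 22 mm high and 3 mm thick, floor 3 mm thick. Origin: centre of its underside, on the worktop; z up. The cap standing on its floor has its origin 3 mm above the tray's origin.
- marker: Blue and white marker pen lying on the worktop between canister and tray, 120 mm long; leave it alone.
- jar: Clear square jar with a blue lid, 69 mm wide, 118 mm tall, standing behind; leave it alone.
- pliers: Green-handled pliers, 159 mm, lying behind on the left; leave them alone.
- level: Orange torpedo level, 220 mm, lying at the left; leave it alone.
- mallet: Black rubber mallet with wooden handle, 239 mm, lying at the far left; leave it alone.
There are look-alikes about, which are no part of the job. Of the things that look like the cap, the largest one is meant.

How it is judged:
By the outcome, as a careful person would: the job done as asked, in the order asked, and still so for the second after the job is handed in, with the robot touching nothing.
It also fails if it takes over 56 s, if anything falls off the work surface, if the arm or the gripper's body presses on something with over 40 N, if the wrist force passes 120 N, or if a joint passes its speed limit or range.

ROBOT

A 6-joint arm with a two-finger parallel gripper is mounted at the origin on a cart in front of the work surface, level with it; the furniture and walls round the work are solid. World frame = base frame: x ahead of the robot, y to its left, z up, the work surface at z = 0. Lengths are in m, angles in rad, forces in N, time in s.
With the tool pointing down it reaches from about 0.35 to 0.775 m from the base axis. Payload 7.3 kg.
Tool frame: the origin (TCP) lies at the very end of the fingers, on their centre line; the grasp point (between the pads) lies 19 mm behind it; x points along the fingers, y is the direction in which the jaws open and shut, and the axes are right-handed (so a half turn about x gives the same grasp; the last joint's range is limited). The gripper opens to 92 mm and grips with 3 to 60 N. Pads are 19 mm wide; open, the fingers measure 130 mm over their backs; the gripper's body (75 mm by 190 mm) begins 47 mm behind the grasp point.
Start: joints at [-1.414, 0.342, 1.524, -0, 1.275, -0.146], TCP at [0.157, -0.501, 0.204] pointing down, gripper open.
Joint ranges: [-2.53, 2.53], [-0.77, 2.02], [0.04, 2.7], [-1, 4.14], [0.28, 2.66], [-3.11, 3.11]. Speed limits (rad/s): [2.57, 2.57, 3.14, 3.14, 3.14, 3.14].

INTERFACE

Orientations are given as [roll, pitch, yaw] about the fixed x, y, z axes, in that order (R = Rz(yaw) Ry(pitch) Rx(roll)).
In Python, from cell import observe, vision, job gives the robot as it stands.
- The arm moves only by the tool send_rows, never from a script. Its argument "motion" is a list of rows, each an object with "hand": the opening, from -1 (shut) to 1 (fully open), so that 0 is half open; "slide": the shift along the tool's x, y, z in mm, a list of three; "spin": the turn about the tool's x in rad. In form: [{"hand": hand, "slide": [tx, ty, tz], "spin": spin}, ...]. A call has 1 to 8 rows; each row shifts and turns the pose as measured when the row begins, along the tool's axes as they then stand; what a row does not reach is not made up. A row lasts 1/10 s, in which the tool goes at most 50 mm and 8.59 degrees, less where a joint would pass 70% of its speed; a pose out of reach is approached as far as the arm can. A call with a gripper value outside its range is refused whole. The fingers move at their own pace and stop on an object; "grip_force" is the grip in N (left out, the last holds). Time passes only in rows, so rows that do not move let the fingers close. It gives the time, the measured TCP pose, the force and the opening at its end, in the units of the state.
- observe(): the state, without advancing time (a new reading comes with each control period).
- vision.read_camera(name): name is "side" or "top"; returns a dict with "pixels" (384x512x3 uint8, blue, green, red), "range_z" (384x512 float32, m along the optical axis (not along the pixel's ray), 0 where there is no reading), "fx", "fy", "cx", "cy" (pixels), "distortion" ([k1, k2, p1, p2, k3] as OpenCV has them; the pictures are not rectified), "world_from_camera" (4x4, takes a point from camera to world coordinates). Camera axes: x right, y down, z forward; pixel columns grow to the right and rows downward; lengths in m; the calibration is good to about 2 mm. A picture is of the moment at which its call begins.
- job.hand_in(): hands the job in, once; it reports no verdict.
Trained networks look in a picture, given as the dict that the camera call returned (one of the last four; its "shot" number tells which), for a name from the list of things; names that differ only in an ending like _2 or _b are one class to them, and where a whole thing is asked for, a point or a joint stands for the part that bears it (a point fixed in the world has none). Each returns a list of dicts, best first, with "conf" (0 to 1); they miss things now and then, are a little off and sometimes report something else, mostly with a low value. They report only what shows in the picture. A call takes as long as a camera call. They do not tell look-alikes from the thing itself.
- vision.search_frame(picture, thing): "uv" ([column, row] in pixels, amid what is visible of it).
- vision.cut_out(picture, thing): "mask" (384x512 bool, what is visible of it) and "uv" ([column, row] in pixels, amid what is visible of it).
The state is a dict: "time": time; "qpos": joint angles; "qvel": joint speeds; "joint_efforts": joint torques, N m; "tool_pos": TCP position; "tool_rot": TCP orientation; "contact_force": force on the tool from outside, world axes, zero at the start; "torque": the same for the moment, N m; "opening": finger opening in m.
Only numpy, scipy, OpenCV 4.12 (cv2) and the standard library are available. Lean on these libraries where they do the work, as an engineer would, in place of code of your own. Each camera call takes 0.05 s, during which the arm holds its last target.

## Working session

There is one attempt and no reset: what is moved stays moved. The work goes in short steps, Python scripts to look and compute and a tool call to move; the robot and the scene stay as the last step left them, time stands still between calls to the robot, and variables do not carry over. Pictures are saved under pics/ and viewed, and the job is handed in when it is done.

Besides the shell and the picture viewer there is one more tool, called in YAML: its name, and indented under it one key for each argument. send_rows: Moves the arm, as the interface text tells. Its arguments: {"type":"object","properties":{"motion":{"type":"array","items":{"type":"object","properties":{"hand":{"type":"number"},"slide":{"type":"array","items":{"type":"number"}},"spin":{"type":"number"}}}},"grip_force":{"type":"number"}},"required":["motion"]}

```bash
ls; mkdir -p pics; python3 - <<'E'
from cell import observe, vision, job
import cv2,numpy as np,pickle
print(observe())
for n in("top","side"):
    p=vision.read_camera(n); cv2.imwrite(f"pics/{n}0.png",p["pixels"]); pickle.dump(p,open(f"{n}0.pkl","wb"))
    print(n,p["fx"],p["fy"],p["cx"],p["cy"],p["distortion"],np.round(p["world_from_camera"],4).tolist())
    for t in("cap","canister","tray"):
        for d in vision.cut_out(p,t)[:5]: print(t,d["conf"],d["uv"],d["mask"].sum())
E
```

```text
pics
{'time': 0.0, 'qpos': array([-1.41401079e+00,  3.42757656e-01,  1.52501420e+00,  3.57532086e-06,
        1.27538135e+00, -1.46014423e-01]), 'qvel': array([-3.75359040e-05, -1.22252209e-03, -1.89156858e-04, -1.55857919e-03,
        5.17906111e-04,  1.76346247e-03]), 'joint_efforts': array([-1.48099913e-03, -4.31247139e+01, -2.44220710e+01,  7.14990450e-02,
        5.59742725e-02, -1.25500501e-04]), 'tool_pos': array([ 0.15649817, -0.50067539,  0.20312784]), 'tool_rot': array([-1.71900151,  1.56923577,  1.72539006]), 'contact_force': array([-0.70676409, -0.85060387,  0.40572598]), 'torque': array([ 0.05103739, -0.02479215, -0.02421064]), 'opening': 0.09193634999979818}
top 384.4006761524081 384.4006761524081 255.01543730591487 196.7526215579938 [-0.00160217  0.          0.          0.          0.        ] [[-0.3115, -0.9296, 0.1972, 0.3021], [-0.9502, 0.3035, -0.0701, 0.2468], [0.0053, -0.2092, -0.9779, 1.2746], [0.0, 0.0, 0.0, 1.0]]
cap 0.64 [266.4, 259.7] 163
cap 0.58 [260.5, 213.6] 371
cap 0.52 [225.4, 244.1] 140
canister 0.59 [257.0, 226.7] 1095
tray 0.92 [337.0, 173.8] 1901
side 347.9880689157064 347.9880689157064 256.68304832394404 188.42140880656413 [-0.01961776  0.          0.          0.          0.        ] [[-0.9088, -0.142, 0.3924, 0.1892], [-0.4166, 0.3638, -0.8331, 0.9296], [-0.0245, -0.9206, -0.3898, 0.477], [0.0, 0.0, 0.0, 1.0]]
cap 0.87 [280.0, 185.3] 591
cap 0.57 [277.4, 258.5] 309
cap 0.53 [324.4, 244.7] 240
canister 0.8 [278.0, 227.7] 2041
tray 0.92 [303.7, 187.8] 579
```

View pics/top0.png

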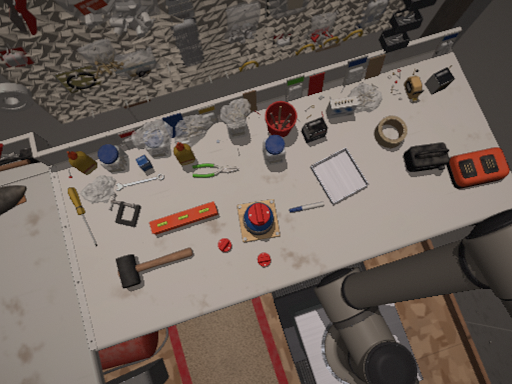

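View pics/side0.png

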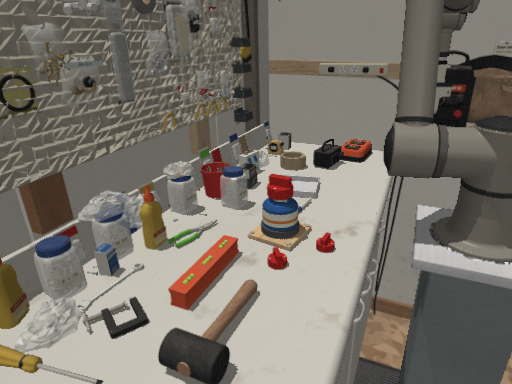

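```bash
python3 - <<'E'
import cv2,pickle,numpy as np
a=pickle.load(open("top0.pkl","rb"))["pixels"][150:290,190:400]
b=pickle.load(open("side0.pkl","rb"))["pixels"][150:290,220:360]
cv2.imwrite("pics/crops.png",np.hstack([cv2.resize(a,(795,530),interpolation=cv2.INTER_CUBIC)]))
cv2.imwrite("pics/crops2.png",cv2.resize(b,(560,560),interpolation=cv2.INTER_CUBIC))
E
```

```text
(no output)
```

View pics/crops.png

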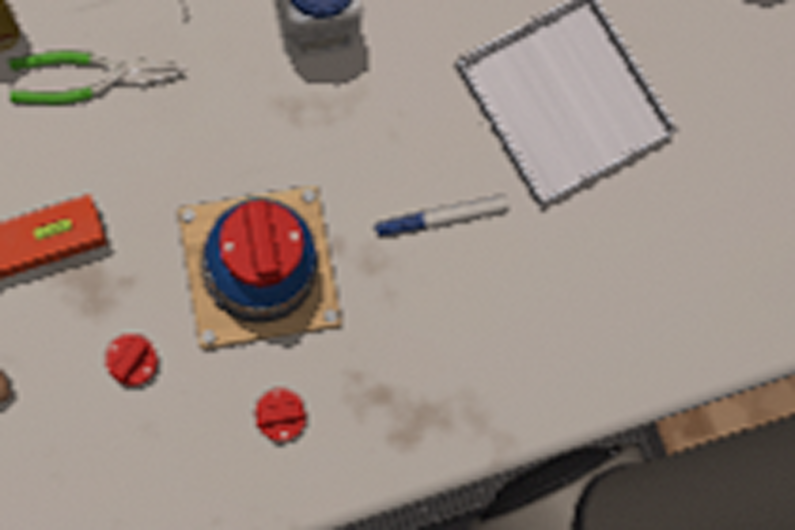

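View pics/crops2.png

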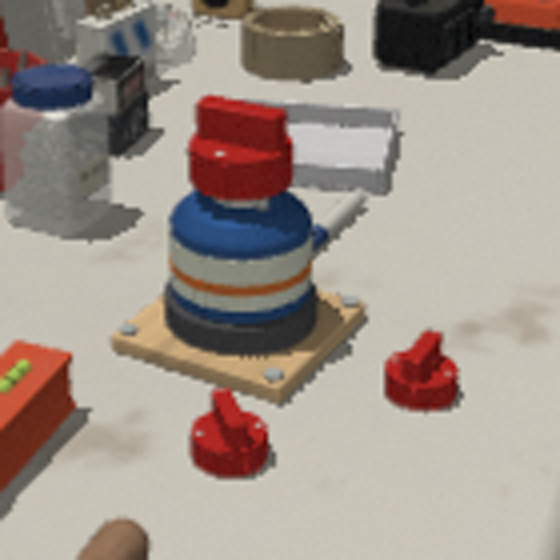

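The things that could be the cap are the red cap on the canister (top px 260,214) and two loose small red caps (225,244 and 264,260). The one on the canister is clearly the largest, and both crops confirm it. Next I measure.

```bash
cat > h.py <<'E'
import numpy as np,cv2,pickle
def cloud(p):
    v,u=np.mgrid[0:384,0:512]
    K=np.array([[p["fx"],0,p["cx"]],[0,p["fy"],p["cy"]],[0,0,1.]])
    n=cv2.undistortPoints(np.stack([u,v],-1).reshape(-1,1,2).astype(float),K,np.array(p["distortion"])).reshape(384,512,2)
    z=p["range_z"].astype(float); P=np.dstack([n[...,0]*z,n[...,1]*z,z,np.ones_like(z)])@np.array(p["world_from_camera"]).T
    P[z==0]=np.nan
    return P[...,:3]
def circ(P):
    A=np.c_[2*P[:,:2],np.ones(len(P))]; s=np.linalg.lstsq(A,(P[:,:2]**2).sum(1),rcond=None)[0]
    return s[:2],np.sqrt(s[2]+s[0]**2+s[1]**2)
E
python3 - <<'E'
from h import *
for n in("top","side"):
    p=pickle.load(open(n+"0.pkl","rb")); P=cloud(p); I=p["pixels"].astype(int)
    red=(I[...,2]>110)&(I[...,1]<70)&(I[...,0]<70)
    fl=P[...,2]; 
    c=(P[...,2]>.08)&(P[...,2]<.18)
    box=np.zeros((384,512),bool)
    if n=="top": box[190:240,235:285]=1
    else: box[165:215,255:305]=1
    m=red&box&np.isfinite(fl)
    h=fl[m]; print(n,"red z hist",np.histogram(h,bins=np.arange(.1,.18,.004)))
    for lo,hi,s in((.134,.148,"deck"),(.158,.172,"bar")):
        Q=P[m&(fl>lo)&(fl<hi)]
        if len(Q)<6: continue
        cv=np.cov(Q[:,:2].T); w,V=np.linalg.eigh(cv); d=V[:,1]
        rr=cv2.minAreaRect(Q[:,:2].astype(np.float32)*1000)
        print(s,len(Q),Q.mean(0).round(4),"mid",((Q.max(0)+Q.min(0))/2).round(4),"ang",np.degrees(np.arctan2(d[1],d[0])).round(1),rr, np.sqrt(w)*np.sqrt(12))
    # table z
    t=P[(fl<.01)&(fl>-.02)]; print("table z med",np.median(t[:,2]))
    # tray
    B=np.zeros((384,512),bool)
    if n=="top": B[145:208,305:372]=1
    else: B[172:200,285:325]=1
    Q=P[B&(fl>.012)&(fl<.03)]
    print("tray walls",len(Q),cv2.minAreaRect(Q[:,:2].astype(np.float32)*1000),np.percentile(Q[:,2],95))
    # base
    wood=(I[...,2]-I[...,0]>40)&~red&(fl<.05)
    B=np.zeros((384,512),bool)
    if n=="top":B[190:250,230:285]=1
    else:B[210:255,245:315]=1
    Q=P[wood&B]; print("base",len(Q),np.median(Q[:,2]),cv2.minAreaRect(Q[:,:2].astype(np.float32)*1000))
E
```

```text
top red z hist (array([  1,   0,   0,   0,   0,   1,   1,   3,   5,  68, 124,  21,   0,
         2,   5,  41,  63,   8,   0]), array([0.1  , 0.104, 0.108, 0.112, 0.116, 0.12 , 0.124, 0.128, 0.132,
       0.136, 0.14 , 0.144, 0.148, 0.152, 0.156, 0.16 , 0.164, 0.168,
       0.172, 0.176]))
deck 217 [0.4788 0.1711 0.1409] mid [0.4796 0.1701 0.1407] ang 80.6 ((479.0270690917969, 169.82379150390625), (59.99113082885742, 62.75029754638672), 72.2376937866211) [0.05442493 0.06613617]
bar 117 [0.4792 0.17   0.1645] mid [0.4798 0.1697 0.1643] ang 172.2 ((479.4622497558594, 169.82327270507812), (17.794992446899414, 56.22272872924805), 80.77730560302734) [0.01790677 0.05627876]
table z med -0.00023974894237310806
tray walls 290 ((532.3239135742188, -97.06685638427734), (150.52000427246094, 229.43414306640625), 9.936408042907715) 0.023867101779864876
base 529 0.0133857595643041 ((476.1370544433594, 193.29287719726562), (168.78050231933594, 140.4200897216797), 81.58761596679688)
side red z hist (array([ 0,  0,  0,  0,  8,  7,  9,  7,  7,  9, 97, 10, 10, 20, 27, 28, 64,
        0,  0]), array([0.1  , 0.104, 0.108, 0.112, 0.116, 0.12 , 0.124, 0.128, 0.132,
       0.136, 0.14 , 0.144, 0.148, 0.152, 0.156, 0.16 , 0.164, 0.168,
       0.172, 0.176]))
deck 121 [0.4811 0.1894 0.1416] mid [0.4807 0.1843 0.1408] ang -176.3 ((477.771484375, 186.84902954101562), (60.065696716308594, 35.68385314941406), 12.35307502746582) [0.03273719 0.05435212]
bar 109 [0.48   0.1763 0.1637] mid [0.4808 0.1745 0.1626] ang 171.1 ((481.3609924316406, 172.73097229003906), (18.617002487182617, 55.03956604003906), 81.77171325683594) [0.01785291 0.05609821]
table z med 0.001001351465496958
tray walls 194 ((526.847412109375, -121.22095489501953), (123.98352813720703, 183.9050750732422), 10.180292129516602) 0.022937266899852284
base 529 0.01411202518577187 ((486.4052734375, 206.7799835205078), (193.4109649658203, 127.55335998535156), 82.24156951904297)
```

```bash
python3 - <<'E'
from h import *
from scipy.optimize import minimize
for n in("top","side"):
    p=pickle.load(open(n+"0.pkl","rb")); P=cloud(p); I=p["pixels"].astype(int); fl=P[...,2]
    red=(I[...,2]>110)&(I[...,1]<70)&(I[...,0]<70)
    m=red&(fl>.162)&(fl<.17)&(np.hypot(P[...,0]-.48,P[...,1]-.17)<.05)
    Q=P[m]; print(n,"bartop",len(Q),Q[:,:2].mean(0),cv2.minAreaRect(Q[:,:2].astype(np.float32)*1000))
    # cap outer circle: fit 33.5mm disc on red pts z .136-.146
    m=(fl>.012)&(fl<.03)&(np.abs(P[...,0]-.53)<.12)&(np.abs(P[...,1]+.1)<.11)
    m=cv2.morphologyEx(m.astype(np.uint8),cv2.MORPH_CLOSE,np.ones((3,3)))
    k,l,st,_=cv2.connectedComponentsWithStats(m,connectivity=8); j=1+np.argmax(st[1:,4]); 
    Q=P[(l==j)&(fl>.012)&(fl<.03)]; print("tray",len(Q),cv2.minAreaRect(Q[:,:2].astype(np.float32)*1000))
    g=Q[Q[:,2]>.016][:,:2]
    def cost(x):
        c,s=np.cos(x[2]),np.sin(x[2]); d=(g-x[:2])@np.array([[c,-s],[s,c]])
        return np.minimum(np.abs(np.maximum(np.abs(d[:,0])-.0735,np.abs(d[:,1])-.0685)),.01).sum()
    best=min((minimize(cost,[.535+dx,-.09+dy,a],method="Nelder-Mead",options=dict(xatol=1e-5,fatol=1e-6,maxiter=2000)) for a in np.radians([-80,-60,-10,0,10,20,80,100]) for dx in(-.01,.01) for dy in(-.01,.01)),key=lambda r:r.fun)
    print("trayfit",best.x,np.degrees(best.x[2]),best.fun/len(g))
    fm=(np.hypot(P[...,0]-best.x[0],P[...,1]-best.x[1])<.05)&np.isfinite(fl); print("floor z",np.median(fl[fm]))
E
```

```text
top bartop 98 [0.48010665 0.16979263] ((479.453857421875, 169.51235961914062), (17.13167381286621, 56.438846588134766), 81.87451171875)
tray 211 ((539.6524047851562, -140.05877685546875), (150.22821044921875, 142.7289276123047), 10.237494468688965)
trayfit [ 0.53939272 -0.13932112  0.17520713] 10.03862904961241 0.0009977764478194412
floor z 0.002414563532546765
side bartop 80 [0.479662   0.17492326] ((481.3546447753906, 172.71376037597656), (18.378074645996094, 54.968475341796875), 82.36492919921875)
tray 131 ((490.336181640625, -94.91265869140625), (206.38880920410156, 70.38818359375), 82.4366683959961)
trayfit [ 0.5422859  -0.13772985  0.16529811] 9.470884296878378 0.0019399234473555828
floor z 0.003801067265438357
```

```bash
cat >> h.py <<'E'
from scipy.spatial.transform import Rotation as Ro
def st(tgt=None,yaw=None):
    from cell import observe
    s=observe(); R=Ro.from_euler("xyz",s["tool_rot"]).as_matrix()
    ya=np.degrees(np.arctan2(R[1,1],R[0,1]))
    print("t",round(s["time"],2),"pos",s["tool_pos"].round(4),"yawY",ya.round(2),"down",R[:,0].round(4),"q",s["qpos"].round(3),"F",s["contact_force"].round(1),"M",s["torque"].round(2),"op",round(s["opening"],4))
    if tgt is not None: print("slide mm",(R.T@(np.array(tgt)-s["tool_pos"])*1000).round(1))
    if yaw is not None: print("spin", [ (y-ya+180)%360-180 for y in (yaw,yaw+180)],"deg; spin param = -that")
    return s,R
E
python3 -c "
from h import *
st([.45,-.2,.26],81.5)"
```

```text
t 0.4 pos [ 0.1566 -0.5011  0.2037] yawY -72.65 down [-0.e+00  2.e-04 -1.e+00] q [-1.414  0.342  1.524  0.     1.275 -0.146] F [-0.1  0.2  0.4] M [-0.   -0.05 -0.01] op 0.0921
slide mm [ -56.2 -199.9 -369.9]
spin [np.float64(154.14639671682647), np.float64(-25.85360328317347)] deg; spin param = -that
```

send_rows:
  motion:
    - {"hand": 1,"slide": [-14,-22,-40],"spin": 0}
    - {"hand": 1,"slide": [-14,-22,-40],"spin": 0}
    - {"hand": 1,"slide": [-14,-22,-40],"spin": 0}
    - {"hand": 1,"slide": [-10,-22,-40],"spin": 0}
    - {"hand": 1,"slide": [-5,-22,-40],"spin": 0}
    - {"hand": 1,"slide": [0,-22,-40],"spin": 0}
    - {"hand": 1,"slide": [0,-22,-40],"spin": 0}
    - {"hand": 1,"slide": [0,-22,-40],"spin": 0}
  grip_force: 40

```text
time: 1.2
tool_pos: [0.4156, -0.2333, 0.2631]
tool_rot: [2.235, 1.568, -0.615]
contact_force: [0.7, -0.9, -0.1]
opening: 0.092
```

```bash
python3 -c "
from h import *
st([.48,.171,.24],-98.5)"
```

```text
t 1.2 pos [ 0.4156 -0.2333  0.2631] yawY -73.31 down [ 0.0026 -0.0018 -1.    ] q [-0.673  0.208  1.544  0.     1.386  0.607] F [ 0.7 -0.9 -0.1] M [-0.06 -0.02 -0.02] op 0.092
slide mm [  22.5 -368.8 -177.7]
spin [np.float64(-25.187395844547837), np.float64(154.81260415545216)] deg; spin param = -that
```

send_rows:
  motion:
    - {"hand": 1,"slide": [0,-44,-20],"spin": 0}
    - {"hand": 1,"slide": [0,-44,-20],"spin": 0}
    - {"hand": 1,"slide": [0,-44,-20],"spin": 0}
    - {"hand": 1,"slide": [0,-44,-20],"spin": 0}
    - {"hand": 1,"slide": [0,-44,-20],"spin": 0}
    - {"hand": 1,"slide": [0,-44,-20],"spin": 0}
    - {"hand": 1,"slide": [0,-44,-20],"spin": 0}
    - {"hand": 1,"slide": [0,-40,-18],"spin": 0}

```text
time: 2.0
tool_pos: [0.4696, 0.1591, 0.263]
tool_rot: [2.548, 1.563, -0.303]
contact_force: [1.1, -0.3, -0.2]
opening: 0.0921
```

send_rows:
  motion:
    - {"hand": 1,"slide": [0,0,0],"spin": 0.14}
    - {"hand": 1,"slide": [0,0,0],"spin": 0.14}
    - {"hand": 1,"slide": [0,0,0],"spin": 0.14}
    - {"hand": 1,"slide": [0,0,0],"spin": 0}

```text
time: 2.4
tool_pos: [0.4687, 0.1668, 0.2624]
tool_rot: [-3.095, 1.564, -0.086]
contact_force: [-0.3, 0.3, -0.4]
opening: 0.0919
```

```bash
python3 -c "
from h import *
st([.48,.171,.24],-98.5)"
```

```text
t 2.4 pos [0.4687 0.1668 0.2624] yawY -97.59 down [ 6.5e-03 -6.0e-04 -1.0e+00] q [ 0.189  0.246  1.496 -0.002  1.393  1.892] F [-0.3  0.3 -0.4] M [ 0.02  0.09 -0.01] op 0.0919
slide mm [ 22.5  -5.7 -10.5]
spin [np.float64(-0.9077992978829457), np.float64(179.09220070211705)] deg; spin param = -that
```

send_rows:
  motion:
    - {"hand": 1,"slide": [20,-5,-10],"spin": 0.015}
    - {"hand": 1,"slide": [30,0,0],"spin": 0}
    - {"hand": 1,"slide": [30,0,0],"spin": 0}
    - {"hand": 1,"slide": [0,0,0],"spin": 0}

```text
time: 2.8
tool_pos: [0.4813, 0.1703, 0.1816]
tool_rot: [-2.987, 1.56, 0.022]
contact_force: [-0.5, -0.3, -0.2]
opening: 0.0917
```

```bash
python3 -c "
from h import *
st([.48,.171,.143],-98.5)
from cell import vision
a=vision.read_camera('side')['pixels'][120:230,220:340]
b=vision.read_camera('top')['pixels'][170:260,210:310]
cv2.imwrite('pics/a1.png',np.hstack([cv2.resize(a,(390,360),interpolation=3),cv2.resize(b,(400,360),interpolation=3)]))"
```

```text
t 2.8 pos [0.4813 0.1703 0.1816] yawY -97.62 down [ 1.060e-02  2.000e-04 -9.999e-01] q [ 0.191  0.329  1.608 -0.002  1.194  1.895] F [-0.5 -0.3 -0.2] M [0.04 0.06 0.01] op 0.0917
slide mm [38.6 -0.5  1.8]
spin [np.float64(-0.884759772375304), np.float64(179.11524022762467)] deg; spin param = -that
```

View pics/a1.png

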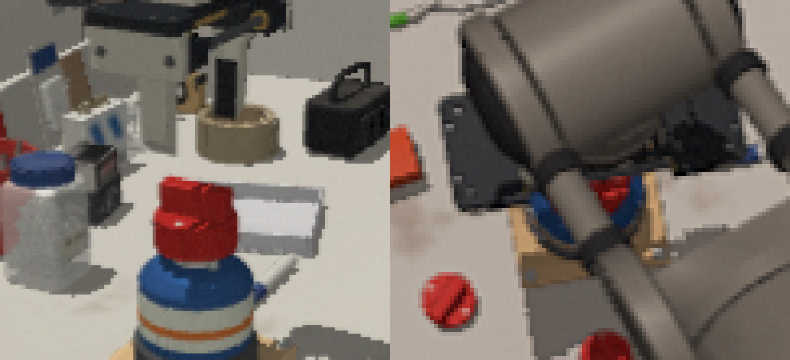

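send_rows:
  motion:
    - {"hand": -0.25,"slide": [0,0,0],"spin": 0.015}
    - {"hand": -0.25,"slide": [0,0,0],"spin": 0}
    - {"hand": -0.25,"slide": [0,0,0],"spin": 0}
    - {"hand": -0.25,"slide": [10,0,1],"spin": 0}
    - {"hand": -0.25,"slide": [10,0,1],"spin": 0}
    - {"hand": -0.25,"slide": [9,0,0],"spin": 0}
    - {"hand": -0.25,"slide": [0,0,0],"spin": 0}

```text
time: 3.6
tool_pos: [0.4848, 0.1716, 0.1595]
tool_rot: [-2.869, 1.544, 0.125]
contact_force: [0.4, -0.1, 0.1]
opening: 0.0405
```

```bash
python3 -c "
from h import *
st([.48,.171,.143],-98.5)"
```

```text
t 3.6 pos [0.4848 0.1716 0.1595] yawY -98.46 down [ 0.0268  0.0034 -0.9996] q [ 0.192  0.348  1.647 -0.002  1.12   1.912] F [ 0.4 -0.1  0.1] M [0.08 0.06 0.04] op 0.0405
slide mm [16.4  1.4  5.1]
spin [np.float64(-0.03881813916632382), np.float64(179.96118186083368)] deg; spin param = -that
```

send_rows:
  motion:
    - {"hand": -0.25,"slide": [0,0,0],"spin": 0}
    - {"hand": -0.25,"slide": [0,0,0],"spin": 0}
    - {"hand": -0.25,"slide": [0,0,0],"spin": 0}
    - {"hand": -0.25,"slide": [0,0,0],"spin": 0}

```text
time: 4.0
tool_pos: [0.4848, 0.1716, 0.1591]
tool_rot: [-2.872, 1.545, 0.122]
contact_force: [-1.0, 0.2, -0.2]
opening: 0.0345
```

```bash
python3 -c "
from h import *
st([.48,.171,.143],-98.5)"
```

```text
t 4.0 pos [0.4848 0.1716 0.1591] yawY -98.46 down [ 0.026   0.0032 -0.9997] q [ 0.192  0.349  1.646 -0.002  1.12   1.912] F [-1.   0.2 -0.2] M [ 0.04  0.03 -0.01] op 0.0345
slide mm [16.   1.4  5.1]
spin [np.float64(-0.041657123831981835), np.float64(179.958342876168)] deg; spin param = -that
```

send_rows:
  motion:
    - {"hand": -0.25,"slide": [-15,0,2],"spin": 0}
    - {"hand": -0.25,"slide": [-15,0,2],"spin": 0}
    - {"hand": -0.25,"slide": [0,0,0],"spin": 0}

```text
time: 4.3
tool_pos: [0.4801, 0.1721, 0.19]
tool_rot: [-2.872, 1.545, 0.122]
contact_force: [0.3, 0.1, -0.3]
opening: 0.0344
```

```bash
python3 -c "
from h import *
st([.48,.171,.143],-98.5)"
```

```text
t 4.3 pos [0.4801 0.1721 0.19  ] yawY -98.46 down [ 0.026   0.0032 -0.9997] q [ 0.195  0.311  1.61  -0.002  1.194  1.914] F [ 0.3  0.1 -0.3] M [0.01 0.06 0.01] op 0.0344
slide mm [47.   1.4  1.1]
spin [np.float64(-0.03825372031474217), np.float64(179.96174627968526)] deg; spin param = -that
```

send_rows:
  motion:
    - {"hand": -0.25,"slide": [10,0,0],"spin": 0}

```text
time: 4.4
tool_pos: [0.4812, 0.1723, 0.1807]
tool_rot: [-2.863, 1.541, 0.131]
contact_force: [0.3, -1.1, 0.3]
opening: 0.0344
```

```bash
python3 -c "
from h import *
st([.48,.171,.143],-98.5)"
```

```text
t 4.4 pos [0.4812 0.1723 0.1807] yawY -98.46 down [ 0.0292  0.0038 -0.9996] q [ 0.195  0.32   1.625 -0.002  1.167  1.914] F [ 0.3 -1.1  0.3] M [0.   0.06 0.01] op 0.0344
slide mm [37.6  1.7  2.1]
spin [np.float64(-0.0417224645080978), np.float64(179.9582775354919)] deg; spin param = -that
```

send_rows:
  motion:
    - {"hand": -0.25,"slide": [10,0,0],"spin": 0}
    - {"hand": -0.25,"slide": [0,0,0],"spin": 0}

```text
time: 4.6
tool_pos: [0.4801, 0.1719, 0.167]
tool_rot: [-2.876, 1.545, 0.118]
contact_force: [-0.7, 0.5, -0.6]
opening: 0.0345
```

```bash
python3 -c "
from h import *
st([.48,.171,.143],-98.5)"
```

```text
t 4.6 pos [0.4801 0.1719 0.167 ] yawY -98.46 down [ 0.0251  0.003  -0.9997] q [ 0.195  0.334  1.645 -0.002  1.138  1.914] F [-0.7  0.5 -0.6] M [ 0.03  0.02 -0.  ] op 0.0345
slide mm [24.   1.1  0.6]
spin [np.float64(-0.03729823538640176), np.float64(179.9627017646136)] deg; spin param = -that
```

send_rows:
  motion:
    - {"hand": -0.25,"slide": [8,0,0],"spin": 0}
    - {"hand": -0.25,"slide": [8,1,1],"spin": 0}
    - {"hand": -0.25,"slide": [5,0,0],"spin": 0}
    - {"hand": -0.25,"slide": [0,0,0],"spin": 0}

```text
time: 5.0
tool_pos: [0.4784, 0.1708, 0.1419]
tool_rot: [-2.89, 1.55, 0.104]
contact_force: [0.1, -1.7, 0.0]
opening: 0.0345
```

```bash
python3 -c "
from h import *
st([.48,.171,.143],-98.5)"
```

```text
t 5.0 pos [0.4784 0.1708 0.1419] yawY -98.47 down [ 0.0209  0.0022 -0.9998] q [ 0.193  0.36   1.683 -0.002  1.078  1.913] F [ 0.1 -1.7  0. ] M [0.09 0.09 0.01] op 0.0345
slide mm [-1.1 -0.4 -1.6]
spin [np.float64(-0.025540417301868956), np.float64(179.97445958269816)] deg; spin param = -that
```

Just above the deck. Close on the bar.

send_rows:
  motion:
    - {"hand": -1,"slide": [0,0,-1],"spin": 0}
    - {"hand": -1,"slide": [0,0,0],"spin": 0}
    - {"hand": -1,"slide": [0,0,0],"spin": 0}
    - {"hand": -1,"slide": [0,0,0],"spin": 0}
    - {"hand": -1,"slide": [0,0,0],"spin": 0}
  grip_force: 50

```text
time: 5.5
tool_pos: [0.4803, 0.1722, 0.1429]
tool_rot: [-2.779, 1.547, 0.214]
contact_force: [0.3, 0.8, 0.2]
opening: 0.0018
```

```bash
python3 -c "
from h import *
st([.48,.171,.133],-98.5)"
```

```text
t 5.5 pos [0.4803 0.1722 0.1429] yawY -98.48 down [ 0.0234  0.0051 -0.9997] q [1.940e-01 3.600e-01 1.679e+00 1.000e-03 1.079e+00 1.912e+00] F [0.3 0.8 0.2] M [ 0.05  0.05 -0.03] op 0.0018
slide mm [9.9 1.3 0.3]
spin [np.float64(-0.01993427962406713), np.float64(179.98006572037593)] deg; spin param = -that
```

Opening reads 1.8 mm, so the fingers missed the bar. I'll look.

```bash
python3 -c "
from h import *
from cell import vision
a=vision.read_camera('side')['pixels'][120:230,220:340]
b=vision.read_camera('top')['pixels'][170:260,210:310]
cv2.imwrite('pics/a2.png',np.hstack([cv2.resize(a,(390,360),interpolation=3),cv2.resize(b,(400,360),interpolation=3)]))
from cell import observe;print(observe()['opening'])"
```

```text
0.00027604990804979334
```

View pics/a2.png

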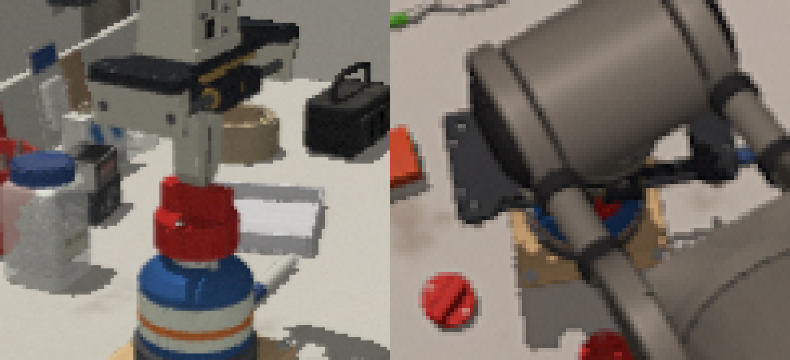

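```bash
python3 -c "
from h import *
from cell import vision
p=vision.read_camera('side');P=cloud(p);I=p['pixels']
for v in range(150,186,3):
  print(v,[(tuple((P[v,u]*1000).round().astype(int).tolist()),I[v,u].tolist()) for u in (277,281,284)])
q=vision.read_camera('top');Q=cloud(q)
I=q['pixels'].astype(int)
red=(I[...,2]>110)&(I[...,1]<70)&(I[...,0]<70)
m=red&(np.hypot(Q[...,0]-.48,Q[...,1]-.17)<.05)
print((Q[m]*1000).round()[:40].tolist())
"
```

```text
150 [((456, 256, 260), [92, 104, 105]), ((459, 224, 250), [45, 45, 43]), ((456, 211, 247), [46, 46, 44])]
153 [((456, 255, 253), [102, 114, 115]), ((457, 227, 244), [49, 49, 49]), ((459, 205, 238), [38, 43, 48])]
156 [((456, 256, 246), [98, 108, 112]), ((472, 189, 224), [97, 105, 108]), ((471, 170, 219), [102, 112, 113])]
159 [((456, 256, 240), [97, 107, 110]), ((472, 189, 217), [98, 106, 110]), ((471, 170, 211), [66, 73, 74])]
162 [((483, 188, 208), [103, 113, 117]), ((473, 186, 208), [97, 107, 109]), ((472, 169, 203), [81, 89, 92])]
165 [((482, 189, 200), [103, 113, 116]), ((473, 187, 201), [97, 108, 112]), ((472, 169, 195), [68, 75, 77])]
168 [((483, 187, 192), [104, 114, 117]), ((472, 187, 194), [97, 107, 108]), ((471, 170, 188), [70, 78, 78])]
171 [((483, 187, 184), [102, 112, 114]), ((473, 187, 186), [95, 106, 106]), ((471, 172, 181), [80, 86, 90])]
174 [((485, 182, 175), [85, 92, 96]), ((474, 184, 177), [86, 96, 98]), ((471, 170, 172), [80, 88, 90])]
177 [((487, 178, 165), [23, 25, 109]), ((476, 177, 166), [20, 24, 95]), ((470, 173, 166), [28, 31, 94])]
180 [((486, 180, 158), [20, 25, 105]), ((475, 180, 159), [19, 21, 104]), ((467, 181, 161), [18, 21, 104])]
183 [((486, 180, 150), [20, 23, 105]), ((475, 180, 151), [26, 27, 108]), ((466, 182, 153), [23, 27, 108])]
[]
```

```bash
python3 -c "
from h import *
from cell import vision
p=vision.read_camera('side');P=cloud(p);I=p['pixels'].astype(int);fl=P[...,2]
red=(I[...,2]>1.6*I[...,1])
m=~red&(np.hypot(P[...,0]-.48,P[...,1]-.17)<.04)&(fl>.155)&(fl<.205)
for lo in np.arange(.165,.205,.005):
  k=m&(fl>=lo)&(fl<lo+.005)
  print(round(lo,3),k.sum(),P[k].min(0).round(4) if k.any() else '',P[k].max(0).round(4) if k.any() else '')
k=m&(fl>.18)&(fl<.2)&(P[...,1]>.183);print(k.sum(),P[k].mean(0))
s=vision.search_frame(p,'cap');print(s[:3])
st()
v,u=np.where(m&(P[...,1]>.18));print('rows',v.min(),v.max(),'cols',u.min(),u.max())
"
```

```text
0.165 9 [0.471  0.1704 0.1655] [0.51   0.1777 0.1697]
0.17 15 [0.4694 0.1602 0.1708] [0.4914 0.182  0.1744]
0.175 21 [0.4693 0.1608 0.1753] [0.4944 0.1877 0.1798]
0.18 28 [0.4683 0.1562 0.1801] [0.494  0.1904 0.1849]
0.185 27 [0.4684 0.1563 0.1856] [0.4935 0.1906 0.1899]
0.19 28 [0.4684 0.1554 0.19  ] [0.4941 0.1912 0.195 ]
0.195 28 [0.4681 0.1561 0.1951] [0.4941 0.1908 0.1995]
0.2 28 [0.4678 0.1565 0.2001] [0.4937 0.1913 0.2047]
70 [0.48228388 0.18776931 0.19023933]
[{'uv': [280.4, 186.8], 'conf': 0.83}, {'uv': [277.8, 259.0], 'conf': 0.7}, {'uv': [324.3, 241.7], 'conf': 0.52}]
t 5.8 pos [0.4801 0.172  0.1426] yawY -98.5 down [ 0.0228  0.005  -0.9997] q [1.930e-01 3.610e-01 1.679e+00 1.000e-03 1.079e+00 1.912e+00] F [ 0.2 -0.4  1.6] M [-0.01 -0.02  0.04] op 0.0003
rows 163 176 cols 273 282
```

The cloud shows the fingertips at z≈0.171, sitting just above the bar, while the reported TCP is 0.143. So the reported z is about 28 mm low; xy agrees. I'll reopen, go down by camera and force, and recheck.

send_rows:
  motion:
    - {"hand": -0.2,"slide": [-6,0,0],"spin": 0}
    - {"hand": -0.2,"slide": [0,0,0],"spin": 0}
    - {"hand": -0.2,"slide": [0,0,0],"spin": 0}
    - {"hand": -0.2,"slide": [0,0,0],"spin": 0}
  grip_force: 50

```text
time: 6.2
tool_pos: [0.4801, 0.1717, 0.1493]
tool_rot: [-2.789, 1.547, 0.204]
contact_force: [-0.2, 0.1, 0.3]
opening: 0.0278
```

```bash
python3 -c "
from h import *
st([.48,.1715,.12],-98.5)
from cell import vision
p=vision.read_camera('side');P=cloud(p);I=p['pixels'].astype(int);fl=P[...,2]
a=p['pixels'][140:220,230:330]
cv2.imwrite('pics/a3.png',cv2.resize(a,(700,560),interpolation=3))
red=(I[...,2]>1.6*I[...,1])
m=~red&(np.hypot(P[...,0]-.48,P[...,1]-.17)<.06)&(fl>.155)&(fl<.215)
for lo in np.arange(.160,.215,.005):
  k=m&(fl>=lo)&(fl<lo+.005)
  print(round(lo,3),k.sum(),P[k].min(0).round(4) if k.any() else '',P[k].max(0).round(4) if k.any() else '')
"
```

```text
t 6.2 pos [0.4801 0.1717 0.1493] yawY -98.51 down [ 0.0229  0.0047 -0.9997] q [0.193 0.353 1.67  0.    1.095 1.912] F [-0.2  0.1  0.3] M [0.04 0.06 0.01] op 0.0278
slide mm [29.3  0.4  0.7]
spin [np.float64(0.014851266873620261), np.float64(-179.98514873312638)] deg; spin param = -that
0.16 3 [0.5096 0.1713 0.1601] [0.511  0.1747 0.1646]
0.165 0  
0.17 7 [0.4684 0.1546 0.1728] [0.4837 0.1896 0.1748]
0.175 26 [0.4681 0.1497 0.1751] [0.495  0.1938 0.1796]
0.18 29 [0.4675 0.1441 0.1801] [0.4959 0.2006 0.1849]
0.185 33 [0.4671 0.1451 0.1851] [0.4969 0.2037 0.1899]
0.19 38 [0.467  0.1451 0.1902] [0.4967 0.2039 0.1946]
0.195 42 [0.466  0.1413 0.195 ] [0.4961 0.2036 0.1999]
0.2 39 [0.4653 0.1404 0.2   ] [0.4967 0.2039 0.2049]
0.205 38 [0.4652 0.1416 0.205 ] [0.4959 0.2057 0.21  ]
0.21 41 [0.4648 0.1439 0.2103] [0.4959 0.205  0.215 ]
```

View pics/a3.png

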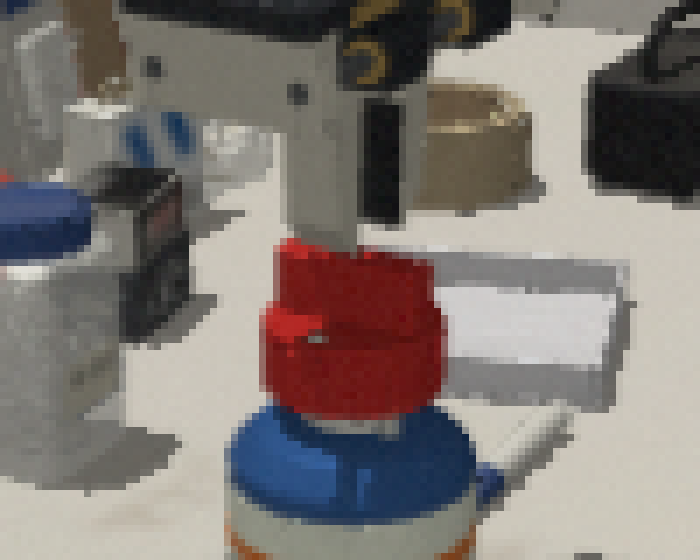

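send_rows:
  motion:
    - {"hand": -0.2,"slide": [8,0,0],"spin": 0}
    - {"hand": -0.2,"slide": [8,0,0],"spin": 0}
    - {"hand": -0.2,"slide": [7,0,0],"spin": 0}
    - {"hand": -0.2,"slide": [0,0,0],"spin": 0}
    - {"hand": -0.2,"slide": [0,0,0],"spin": 0}

```text
time: 6.75
tool_pos: [0.4798, 0.1716, 0.123]
tool_rot: [-2.789, 1.55, 0.204]
contact_force: [0.1, 0.8, 0.4]
opening: 0.0371
```

```bash
cat > look.py <<'E'
from h import *
from cell import vision
import sys
st([.48,.1715,.12],-98.5)
p=vision.read_camera('side')
a=p['pixels'][140:220,230:330]
cv2.imwrite(f'pics/{sys.argv[1]}.png',cv2.resize(a,(700,560),interpolation=3))
E
python3 look.py a4
```

```text
t 6.75 pos [0.4798 0.1716 0.123 ] yawY -98.51 down [ 0.0205  0.0042 -0.9998] q [0.193 0.384 1.704 0.    1.032 1.912] F [0.1 0.8 0.4] M [ 0.03  0.02 -0.02] op 0.0371
slide mm [ 3.   0.1 -0.1]
spin [np.float64(0.012277633228364948), np.float64(-179.98772236677166)] deg; spin param = -that
```

View pics/a4.png

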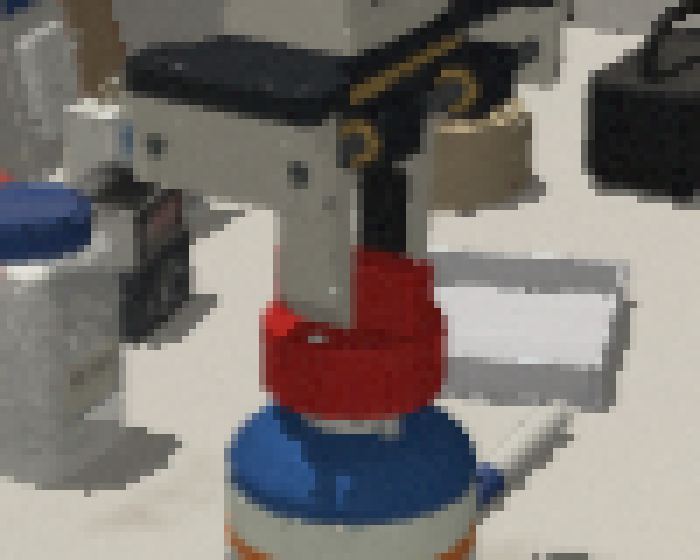

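Fingers now straddle the bar (near finger crop 315,310; far finger behind the bar). Lower to the deck, feeling for force.

send_rows:
  motion:
    - {"hand": -0.2,"slide": [3,0,0],"spin": 0}
    - {"hand": -0.2,"slide": [2,0,0],"spin": 0}
    - {"hand": -0.2,"slide": [0,0,0],"spin": 0}

```text
time: 7.1
tool_pos: [0.4803, 0.1717, 0.1186]
tool_rot: [-2.791, 1.549, 0.202]
contact_force: [-0.0, -0.3, 2.2]
opening: 0.0366
```

send_rows:
  motion:
    - {"hand": -0.2,"slide": [2,0,0],"spin": 0}

```text
time: 7.2
tool_pos: [0.4803, 0.1717, 0.1173]
tool_rot: [-2.795, 1.548, 0.198]
contact_force: [-3.2, -1.1, 8.5]
opening: 0.0367
```

send_rows:
  motion:
    - {"hand": -0.2,"slide": [2,0,0],"spin": 0}

```text
time: 7.3
tool_pos: [0.4803, 0.1717, 0.1162]
tool_rot: [-2.799, 1.548, 0.194]
contact_force: [-4.1, -1.1, 10.7]
opening: 0.0368
```

send_rows:
  motion:
    - {"hand": -1,"slide": [-1,0,0],"spin": 0}
    - {"hand": -1,"slide": [0,0,0],"spin": 0}
    - {"hand": -1,"slide": [0,0,0],"spin": 0}
    - {"hand": -1,"slide": [0,0,0],"spin": 0}
    - {"hand": -1,"slide": [0,0,0],"spin": 0}
  grip_force: 50

```text
time: 7.8
tool_pos: [0.4812, 0.1713, 0.1188]
tool_rot: [-2.844, 1.544, 0.149]
contact_force: [-0.9, -0.4, 2.8]
opening: 0.0179
```

```bash
python3 look.py a5
```

```text
t 7.8 pos [0.4812 0.1713 0.1188] yawY -98.49 down [ 0.026   0.0039 -0.9997] q [ 1.930e-01  3.890e-01  1.711e+00 -1.000e-03  1.016e+00  1.912e+00] F [-0.9 -0.4  2.8] M [-0.07  0.11  0.02] op 0.0179
slide mm [-1.3 -0.1  1.2]
spin [np.float64(-0.009507230619931306), np.float64(179.99049276938007)] deg; spin param = -that
```

send_rows:
  motion:
    - {"hand": -1,"slide": [3,0,0],"spin": 0}
    - {"hand": -1,"slide": [3,0,0],"spin": 0}

```text
time: 8.05
tool_pos: [0.4813, 0.1713, 0.1142]
tool_rot: [-2.851, 1.544, 0.142]
contact_force: [-4.1, -2.1, 11.4]
opening: 0.0176
```

send_rows:
  motion:
    - {"hand": -1,"slide": [3,0,0],"spin": 0}
    - {"hand": -1,"slide": [2,0,0],"spin": 0}

```text
time: 8.25
tool_pos: [0.4814, 0.1713, 0.1112]
tool_rot: [-2.858, 1.543, 0.136]
contact_force: [-5.1, -1.6, 14.5]
opening: 0.0177
```

send_rows:
  motion:
    - {"hand": -1,"slide": [2.5,0,0],"spin": 0}
    - {"hand": -1,"slide": [2,0,0],"spin": 0}

```text
time: 8.45
tool_pos: [0.4814, 0.1713, 0.1093]
tool_rot: [-2.866, 1.541, 0.128]
contact_force: [-6.2, -2.0, 16.1]
opening: 0.0178
```

send_rows:
  motion:
    - {"hand": -1,"slide": [2,0,0],"spin": 0}

```text
time: 8.55
tool_pos: [0.4815, 0.1713, 0.1088]
tool_rot: [-2.868, 1.54, 0.126]
contact_force: [-5.8, -2.7, 17.0]
opening: 0.0181
```

send_rows:
  motion:
    - {"hand": -1,"slide": [1.6,0,0],"spin": -0.1}
    - {"hand": -1,"slide": [1.6,0,0],"spin": -0.1}

```text
time: 8.75
tool_pos: [0.4831, 0.1719, 0.1092]
tool_rot: [-3.048, 1.535, 0.151]
contact_force: [-3.1, -0.6, 15.9]
opening: 0.0176
```

```bash
python3 -c "
from h import *
st([.48,.1715,.1085],-21)"
```

```text
t 8.75 pos [0.4831 0.1719 0.1092] yawY -86.69 down [ 0.0355  0.0054 -0.9994] q [ 0.193  0.399  1.726 -0.002  0.98   1.707] F [-3.1 -0.6 15.9] M [-0.05  0.73 -0.01] op 0.0176
slide mm [0.6 0.3 3.1]
spin [np.float64(65.69051004359497), np.float64(-114.30948995640506)] deg; spin param = -that
```

send_rows:
  motion:
    - {"hand": -1,"slide": [2.2,0,0.8],"spin": -0.12}
    - {"hand": -1,"slide": [2,0,0.5],"spin": -0.12}
    - {"hand": -1,"slide": [2,0,0.5],"spin": -0.12}

```text
time: 9.05
tool_pos: [0.4838, 0.174, 0.1091]
tool_rot: [2.944, 1.526, 0.233]
contact_force: [-7.7, 1.2, 21.0]
opening: 0.0179
```

```bash
python3 look.py a6
```

```text
t 9.05 pos [0.4838 0.174  0.1091] yawY -65.33 down [ 0.0438  0.0104 -0.999 ] q [0.195 0.396 1.732 0.002 0.969 1.334] F [-7.7  1.2 21. ] M [ 0.52  1.75 -0.16] op 0.0179
slide mm [-11.1   0.7   4. ]
spin [np.float64(-33.17477282519906), np.float64(146.82522717480094)] deg; spin param = -that
```

View pics/a6.png

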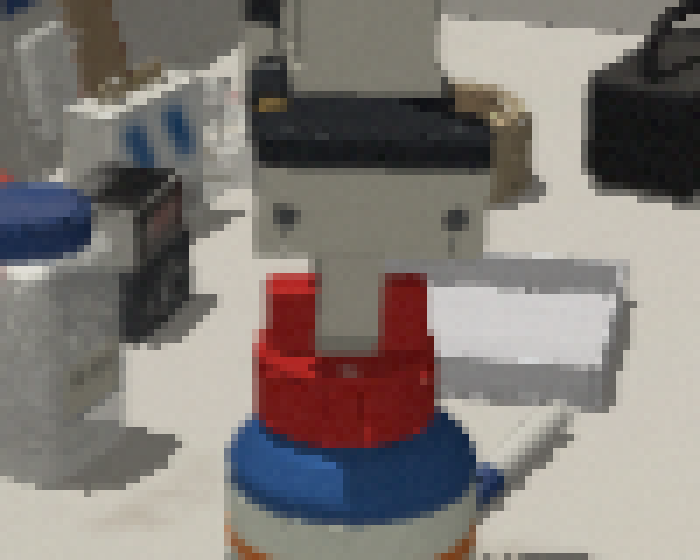

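send_rows:
  motion:
    - {"hand": -1,"slide": [1.8,0.3,1.5],"spin": -0.13}
    - {"hand": -1,"slide": [1.6,0.5,1.2],"spin": -0.13}
    - {"hand": -1,"slide": [1.6,0.5,1],"spin": -0.13}

```text
time: 9.4
tool_pos: [0.4834, 0.1742, 0.1099]
tool_rot: [2.614, 1.516, 0.312]
contact_force: [-4.9, 2.6, 15.3]
opening: 0.018
```

```bash
python3 -c "
from h import *
st([.4805,.1715,.109],-20)"
```

```text
t 9.4 pos [0.4834 0.1742 0.1099] yawY -41.91 down [ 0.0521  0.0168 -0.9985] q [0.192 0.389 1.741 0.008 0.957 0.919] F [-4.9  2.6 15.3] M [ 0.45  1.17 -0.08] op 0.018
slide mm [ 0.7 -0.4  4. ]
spin [np.float64(21.905325886681453), np.float64(-158.09467411331855)] deg; spin param = -that
```

send_rows:
  motion:
    - {"hand": -1,"slide": [1.3,0,1],"spin": -0.13}
    - {"hand": -1,"slide": [1.2,0,1],"spin": -0.13}
    - {"hand": -1,"slide": [1,0,0.8],"spin": -0.12}

```text
time: 9.7
tool_pos: [0.4829, 0.1746, 0.1112]
tool_rot: [2.272, 1.509, 0.366]
contact_force: [-6.1, 2.0, 13.5]
opening: 0.0178
```

```bash
python3 -c "
from h import *
st([.4805,.1715,.109],-20)"
```

```text
t 9.7 pos [0.4829 0.1746 0.1112] yawY -19.25 down [ 0.0575  0.0221 -0.9981] q [0.19  0.384 1.746 0.013 0.951 0.518] F [-6.1  2.  13.5] M [ 0.32  1.17 -0.1 ] op 0.0178
slide mm [ 2.  -1.4  3.8]
spin [np.float64(-0.7454831469904946), np.float64(179.25451685300948)] deg; spin param = -that
```

```bash
python3 -c "
from h import *
s,R=st(); print(R.T@[0,0,10]); print(R.round(3))"; python3 look.py a7
```

```text
t 9.7 pos [0.4829 0.1746 0.1112] yawY -19.25 down [ 0.0575  0.0221 -0.9981] q [0.19  0.384 1.746 0.013 0.951 0.518] F [-6.1  2.  13.5] M [ 0.32  1.17 -0.1 ] op 0.0178
[-9.98098641  0.47078386 -0.39783525]
[[ 0.058  0.943 -0.328]
 [ 0.022 -0.329 -0.944]
 [-0.998  0.047 -0.04 ]]
t 9.7 pos [0.4829 0.1746 0.1112] yawY -19.25 down [ 0.0575  0.0221 -0.9981] q [0.19  0.384 1.746 0.013 0.951 0.518] F [-6.1  2.  13.5] M [ 0.32  1.17 -0.1 ] op 0.0178
slide mm [-9.  -1.3  3.6]
spin [np.float64(-79.2454831469905), np.float64(100.75451685300948)] deg; spin param = -that
```

View pics/a7.png

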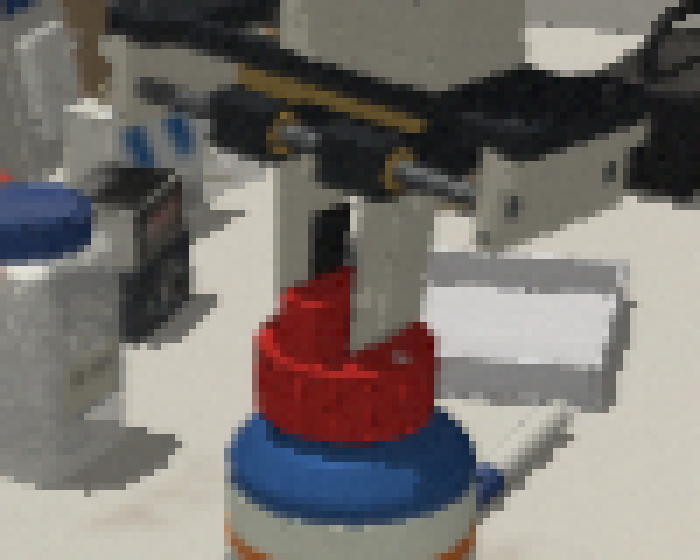

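Cap turned about 79° with the gripper (crop 350,390). Lift it straight up.

send_rows:
  motion:
    - {"hand": -1,"slide": [-3,0,0],"spin": 0}
    - {"hand": -1,"slide": [-4,0.3,-0.3],"spin": 0}
    - {"hand": -1,"slide": [-4,0.3,-0.3],"spin": 0}

```text
time: 10.05
tool_pos: [0.4822, 0.1745, 0.1235]
tool_rot: [2.26, 1.51, 0.362]
contact_force: [-0.5, -1.7, -2.4]
opening: 0.0176
```

send_rows:
  motion:
    - {"hand": -1,"slide": [-5,0.3,-0.3],"spin": 0}
    - {"hand": -1,"slide": [-6,0.3,-0.3],"spin": 0}

```text
time: 10.25
tool_pos: [0.4818, 0.1748, 0.1341]
tool_rot: [2.272, 1.512, 0.374]
contact_force: [-0.6, -0.1, -1.5]
opening: 0.0178
```

```bash
python3 look.py a8
```

```text
t 10.25 pos [0.4818 0.1748 0.1341] yawY -18.79 down [ 0.0548  0.0215 -0.9983] q [0.191 0.355 1.717 0.013 1.012 0.512] F [-0.6 -0.1 -1.5] M [-0.06 -0.01  0.02] op 0.0178
slide mm [13.9 -1.3  4.2]
spin [np.float64(-79.70966947048187), np.float64(100.29033052951814)] deg; spin param = -that
```

View pics/a8.png

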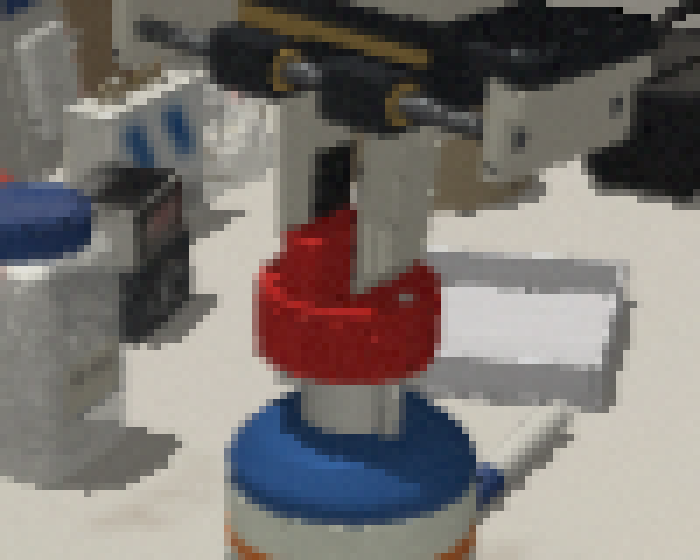

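The cap lifts freely with a weight of about 1.5 N. Continue up.

send_rows:
  motion:
    - {"hand": -1,"slide": [-10,0.4,-0.4],"spin": 0}
    - {"hand": -1,"slide": [-15,0.7,-0.6],"spin": 0}
    - {"hand": -1,"slide": [-15,0.7,-0.6],"spin": 0}
    - {"hand": -1,"slide": [-15,0.7,-0.6],"spin": 0}
    - {"hand": -1,"slide": [0,0,0],"spin": 0}

```text
time: 10.8
tool_pos: [0.4828, 0.1754, 0.1939]
tool_rot: [2.274, 1.509, 0.376]
contact_force: [0.5, -0.3, -1.3]
opening: 0.018
```

```bash
python3 -c "
from h import *
s,R=st([.541,-.139,.19],-18.5); print(R.T@[0,0,10])
from cell import vision
p=vision.read_camera('side')
cv2.imwrite('pics/a9.png',cv2.resize(p['pixels'][100:260,200:360],(560,560),interpolation=3))"
```

```text
t 10.8 pos [0.4828 0.1754 0.1939] yawY -18.8 down [ 0.0571  0.0225 -0.9981] q [0.192 0.292 1.627 0.012 1.162 0.514] F [ 0.5 -0.3 -1.3] M [-0.02 -0.01 -0.01] op 0.018
slide mm [1.000e-01 1.560e+02 2.791e+02]
spin [np.float64(0.29540848928706964), np.float64(-179.70459151071293)] deg; spin param = -that
[-9.98115806  0.46821907 -0.39655362]
```

View pics/a9.png

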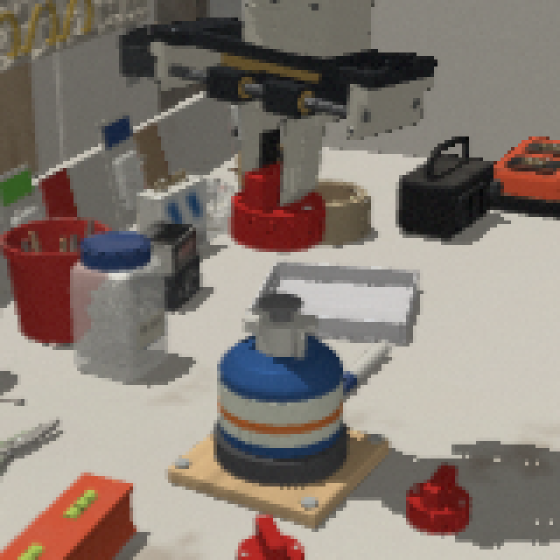

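send_rows:
  motion:
    - {"hand": -1,"slide": [0,10,18],"spin": 0}
    - {"hand": -1,"slide": [0,18,32],"spin": 0}
    - {"hand": -1,"slide": [0,20,36],"spin": 0}
    - {"hand": -1,"slide": [0,20,36],"spin": 0}
    - {"hand": -1,"slide": [0,20,36],"spin": 0}
    - {"hand": -1,"slide": [0,20,36],"spin": 0}
    - {"hand": -1,"slide": [0,20,36],"spin": 0}
    - {"hand": -1,"slide": [0,14,24],"spin": 0}

```text
time: 11.65
tool_pos: [0.5337, -0.1167, 0.182]
tool_rot: [2.398, 1.518, 0.508]
contact_force: [-0.2, -0.1, -1.2]
opening: 0.0176
```

```bash
python3 -c "
from h import *
s,R=st([.541,-.139,.10],-18.5); print(R.T@[0,0,10])"
```

```text
t 11.65 pos [ 0.5337 -0.1167  0.182 ] yawY -18.33 down [ 0.0461  0.0257 -0.9986] q [-0.381  0.375  1.538  0.044  1.195 -0.078] F [-0.2 -0.1 -1.2] M [-0.02 -0.03 -0.03] op 0.0176
slide mm [81.7 11.  22.1]
spin [np.float64(-0.1678846497738391), np.float64(179.83211535022616)] deg; spin param = -that
[-9.98606039  0.35716216 -0.38862977]
```

send_rows:
  motion:
    - {"hand": -1,"slide": [15,4,8],"spin": 0}
    - {"hand": -1,"slide": [25,4,7],"spin": 0}
    - {"hand": -1,"slide": [25,3,7],"spin": 0}
    - {"hand": -1,"slide": [15,0,0],"spin": 0}
    - {"hand": -1,"slide": [0,0,0],"spin": 0}

```text
time: 12.15
tool_pos: [0.5395, -0.1451, 0.0942]
tool_rot: [2.466, 1.521, 0.568]
contact_force: [0.7, -0.1, -0.9]
opening: 0.0178
```

```bash
cat > look2.py <<'E'
from h import *
from cell import vision
import sys
s,R=st([.54,-.139,.02],-18.5); print(R.T@[0,0,-10])
p=vision.read_camera('side'); q=vision.read_camera('top')
cv2.imwrite(f'pics/{sys.argv[1]}.png',np.hstack([cv2.resize(p['pixels'][120:220,250:350],(390,390),interpolation=3),cv2.resize(q['pixels'][130:230,290:390],(390,390),interpolation=3)]))
for n,x in(("side",p),("top",q)):
    P=cloud(x);I=x['pixels'].astype(int);red=(I[...,2]>90)&(I[...,2]>2*I[...,1])&(I[...,2]>2*I[...,0])
    m=red&(np.hypot(P[...,0]-.54,P[...,1]+.139)<.07)
    if m.sum()>5: Q=P[m]; print(n,m.sum(),Q.min(0).round(4),Q.max(0).round(4), "low-edge z pct",np.percentile(Q[:,2],[2,98]).round(4))
E
python3 look2.py b1
```

```text
t 12.15 pos [ 0.5395 -0.1451  0.0942] yawY -18.77 down [ 0.0416  0.0266 -0.9988] q [-0.426  0.493  1.614  0.049  1.008 -0.124] F [ 0.7 -0.1 -0.9] M [-0.02 -0.05  0.02] op 0.0178
slide mm [74.3 -3.8 -3.1]
spin [np.float64(0.270078301573875), np.float64(-179.7299216984261)] deg; spin param = -that
[ 9.98780256 -0.30871383  0.3853516 ]
side 229 [ 0.508  -0.1637  0.0895] [ 0.5704 -0.1099  0.1419] low-edge z pct [0.0907 0.1412]
top 54 [ 0.5178 -0.141   0.0982] [ 0.5682 -0.116   0.1445] low-edge z pct [0.1053 0.1426]
```

View pics/b1.png

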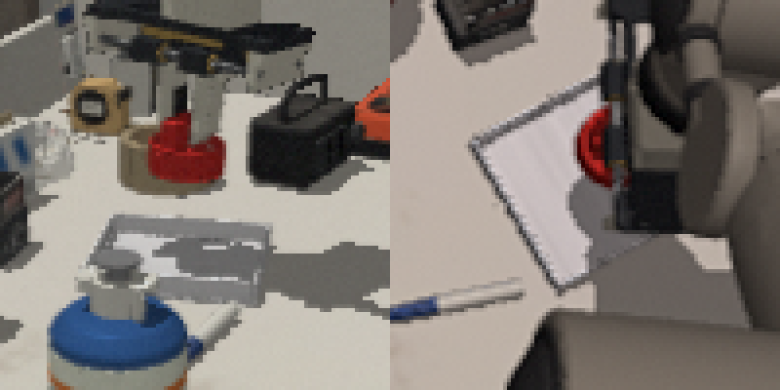

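send_rows:
  motion:
    - {"hand": -1,"slide": [18,-1,-1],"spin": 0}
    - {"hand": -1,"slide": [18,-1,-1],"spin": 0}
    - {"hand": -1,"slide": [18,-1,-1],"spin": 0}
    - {"hand": -1,"slide": [10,-0.5,0],"spin": 0}
    - {"hand": -1,"slide": [0,0,0],"spin": 0}

```text
time: 12.75
tool_pos: [0.5459, -0.1405, 0.0368]
tool_rot: [2.245, 1.511, 0.35]
contact_force: [-0.2, -0.3, -1.8]
opening: 0.0179
```

```bash
python3 look2.py b2
```

```text
t 12.75 pos [ 0.5459 -0.1405  0.0368] yawY -18.64 down [ 0.056   0.0204 -0.9982] q [-0.413  0.569  1.671  0.054  0.859 -0.123] F [-0.2 -0.3 -1.8] M [-0.01  0.01 -0.02] op 0.0179
slide mm [16.5 -6.8  1.1]
spin [np.float64(0.14289510096261893), np.float64(-179.85710489903738)] deg; spin param = -that
[ 9.98223415 -0.46538463  0.37204642]
side 217 [ 0.5128 -0.162   0.0334] [ 0.5754 -0.1039  0.0845] low-edge z pct [0.0346 0.0837]
top 54 [ 0.5235 -0.138   0.0446] [ 0.5755 -0.111   0.0879] low-edge z pct [0.0453 0.0839]
```

View pics/b2.png

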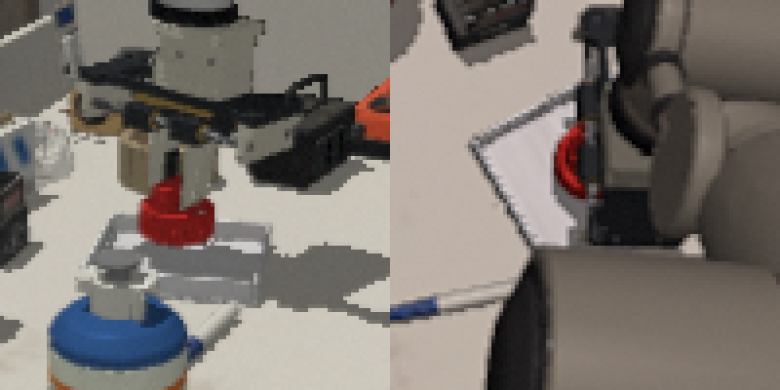

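send_rows:
  motion:
    - {"hand": -1,"slide": [7,-3,0.3],"spin": 0}
    - {"hand": -1,"slide": [7,-3,0.3],"spin": 0}
    - {"hand": -1,"slide": [5,-1,0.2],"spin": 0}
    - {"hand": -1,"slide": [0,0,0],"spin": 0}

```text
time: 13.25
tool_pos: [0.5417, -0.1396, 0.0196]
tool_rot: [2.174, 1.506, 0.279]
contact_force: [-0.0, -0.3, -1.5]
opening: 0.0176
```

```bash
python3 look2.py b3
```

```text
t 13.25 pos [ 0.5417 -0.1396  0.0196] yawY -18.65 down [ 0.062   0.0178 -0.9979] q [-0.415  0.586  1.703  0.057  0.804 -0.129] F [-0.  -0.3 -1.5] M [-0.01 -0.   -0.02] op 0.0176
slide mm [-0.5 -1.8 -0.1]
spin [np.float64(0.15061997587599762), np.float64(-179.849380024124)] deg; spin param = -that
[ 9.97919982 -0.53071471  0.36594114]
side 218 [ 0.5092 -0.1615  0.0153] [ 0.5703 -0.1062  0.0681] low-edge z pct [0.0168 0.0671]
top 50 [ 0.521  -0.1511 -0.003 ] [ 0.5819 -0.1095  0.0681] low-edge z pct [0.0262 0.0663]
```

send_rows:
  motion:
    - {"hand": -1,"slide": [4,0,0],"spin": 0}
    - {"hand": -1,"slide": [3,0,0],"spin": 0}
    - {"hand": -1,"slide": [0,0,0],"spin": 0}

```text
time: 13.65
tool_pos: [0.5433, -0.14, 0.0131]
tool_rot: [2.154, 1.505, 0.258]
contact_force: [-0.1, -0.0, -1.0]
opening: 0.0177
```

send_rows:
  motion:
    - {"hand": -1,"slide": [2,0,0],"spin": 0}

```text
time: 13.75
tool_pos: [0.5436, -0.14, 0.0112]
tool_rot: [2.149, 1.504, 0.254]
contact_force: [-0.2, 0.3, -0.6]
opening: 0.0177
```

send_rows:
  motion:
    - {"hand": -1,"slide": [2,0,0],"spin": 0}

```text
time: 13.85
tool_pos: [0.5439, -0.1401, 0.0093]
tool_rot: [2.146, 1.504, 0.251]
contact_force: [-2.2, 2.4, 11.7]
opening: 0.0174
```

send_rows:
  motion:
    - {"hand": -1,"slide": [0,0,0],"spin": 0}

```text
time: 13.95
tool_pos: [0.5439, -0.14, 0.0095]
tool_rot: [2.148, 1.504, 0.253]
contact_force: [-2.1, 0.4, 0.6]
opening: 0.0173
```

```bash
python3 look2.py b4
```

```text
t 13.95 pos [ 0.5439 -0.14    0.0095] yawY -18.65 down [ 0.0646  0.0167 -0.9978] q [-0.414  0.603  1.707  0.059  0.78  -0.13 ] F [-2.1  0.4  0.6] M [ 0.04  0.24 -0.03] op 0.0173
slide mm [-10.7  -3.4  -0.1]
spin [np.float64(0.15318473087816642), np.float64(-179.84681526912186)] deg; spin param = -that
[ 9.97772078 -0.55892686  0.36426465]
side 208 [ 0.5116 -0.1616  0.0052] [ 0.5747 -0.1064  0.058 ] low-edge z pct [0.0074 0.0575]
top 49 [ 0.5233 -0.1394  0.0171] [ 0.5712 -0.1104  0.06  ] low-edge z pct [0.0183 0.0584]
```

View pics/b4.png

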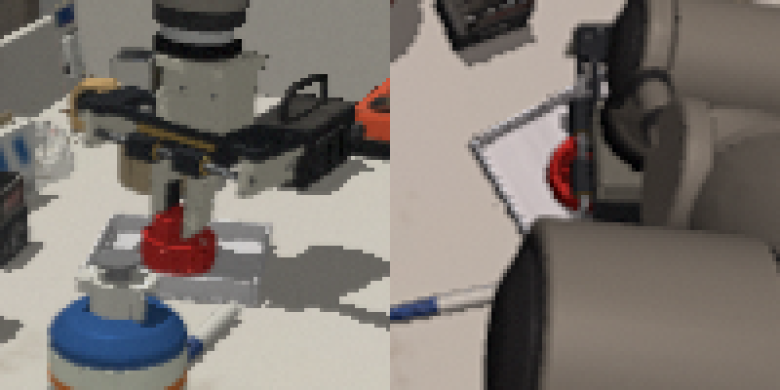

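send_rows:
  motion:
    - {"hand": -1,"slide": [0.8,0,0],"spin": 0}
    - {"hand": -1,"slide": [0.8,0,0],"spin": 0}
    - {"hand": -0.6,"slide": [0,0,0],"spin": 0}
    - {"hand": -0.55,"slide": [0,0,0],"spin": 0}
  grip_force: 3

```text
time: 14.45
tool_pos: [0.5453, -0.1404, 0.0086]
tool_rot: [2.121, 1.501, 0.225]
contact_force: [-0.3, 1.2, 0.0]
opening: 0.0202
```

```bash
python3 look2.py b5
```

```text
t 14.45 pos [ 0.5453 -0.1404  0.0086] yawY -18.66 down [ 0.0677  0.0155 -0.9976] q [-0.414  0.605  1.706  0.059  0.775 -0.13 ] F [-0.3  1.2  0. ] M [-0.06 -0.06  0.07] op 0.0202
slide mm [-11.7  -4.8  -0.1]
spin [np.float64(0.16110643323688123), np.float64(-179.8388935667631)] deg; spin param = -that
[ 9.97583453 -0.59229217  0.36320164]
side 206 [ 0.512 -0.149  0.005] [ 0.5743 -0.1052  0.0558] low-edge z pct [0.0072 0.055 ]
top 51 [ 0.523  -0.1355  0.0137] [ 0.5718 -0.1093  0.0578] low-edge z pct [0.0152 0.0568]
```

send_rows:
  motion:
    - {"hand": -0.2,"slide": [0,0,0],"spin": 0}
    - {"hand": -0.2,"slide": [0,0,0],"spin": 0}
    - {"hand": -0.2,"slide": [0,0,0],"spin": 0}
    - {"hand": -0.2,"slide": [0,0,0],"spin": 0}

```text
time: 14.95
tool_pos: [0.5464, -0.141, 0.0089]
tool_rot: [2.099, 1.499, 0.204]
contact_force: [0.9, 0.4, 0.7]
opening: 0.0365
```

```bash
python3 look2.py b6
```

```text
t 14.95 pos [ 0.5464 -0.141   0.0089] yawY -18.67 down [ 0.07    0.0144 -0.9974] q [-0.414  0.605  1.705  0.059  0.774 -0.13 ] F [0.9 0.4 0.7] M [-0.11 -0.1  -0.02] op 0.0365
slide mm [-11.4  -6.   -0.3]
spin [np.float64(0.16886367860084306), np.float64(-179.83113632139919)] deg; spin param = -that
[ 9.97443981 -0.61712111  0.36015551]
side 213 [ 0.512  -0.1544  0.005 ] [ 0.5736 -0.1046  0.0562] low-edge z pct [0.0076 0.0553]
top 49 [ 0.5253 -0.1375  0.0147] [ 0.5732 -0.1107  0.0551] low-edge z pct [0.0184 0.0547]
```

View pics/b6.png

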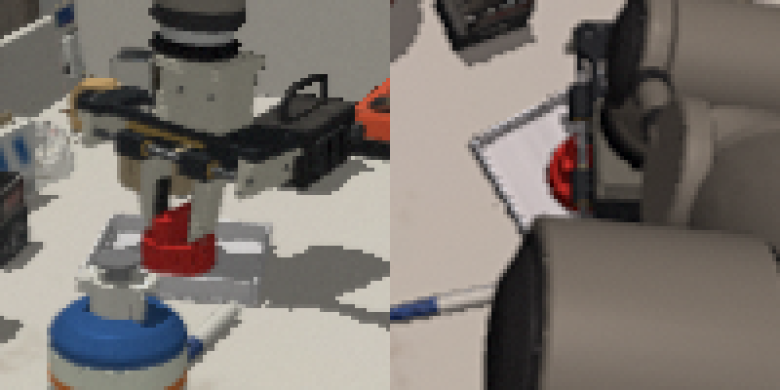

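Released; fingers are clear of the bar. Go straight up.

send_rows:
  motion:
    - {"hand": -0.2,"slide": [-8,0.5,-0.3],"spin": 0}
    - {"hand": -0.2,"slide": [-12,0.8,-0.4],"spin": 0}
    - {"hand": -0.2,"slide": [-15,1,-0.5],"spin": 0}
    - {"hand": -0.2,"slide": [-30,2,-1],"spin": 0}
    - {"hand": -0.2,"slide": [-40,2.5,-1.5],"spin": 0}
    - {"hand": -0.2,"slide": [-40,2.5,-1.5],"spin": 0}
    - {"hand": -0.2,"slide": [-40,2.5,-1.5],"spin": 0}
    - {"hand": -0.2,"slide": [0,0,0],"spin": 0}

```text
time: 15.85
tool_pos: [0.5442, -0.14, 0.2056]
tool_rot: [2.143, 1.504, 0.247]
contact_force: [0.4, 0.2, 0.4]
opening: 0.0364
```

```bash
python3 look2.py b7; python3 -c "
from h import *
st([.3,-.42,.2])"
```

```text
t 15.85 pos [ 0.5442 -0.14    0.2056] yawY -18.67 down [ 0.0648  0.0164 -0.9978] q [-0.413  0.372  1.476  0.043  1.241 -0.102] F [0.4 0.2 0.4] M [-0.04 -0.16 -0.03] op 0.0364
slide mm [184.9 -14.7   7.1]
spin [np.float64(0.17060645516480122), np.float64(-179.82939354483517)] deg; spin param = -that
[ 9.97764811 -0.56177595  0.36186465]
side 257 [ 0.5122 -0.1677  0.0046] [ 0.5746 -0.1054  0.0558] low-edge z pct [0.0071 0.0548]
top 206 [ 0.5097 -0.1715  0.0159] [ 0.5725 -0.1099  0.0591] low-edge z pct [0.0206 0.0578]
t 15.95 pos [ 0.5419 -0.1391  0.2005] yawY -18.67 down [ 0.0571  0.0196 -0.9982] q [-0.413  0.377  1.483  0.043  1.238 -0.102] F [-0.1  0.1  0.5] M [-0.   -0.04 -0.01] op 0.0366
slide mm [ -18.9 -139.1  343.1]
```

View pics/b7.png

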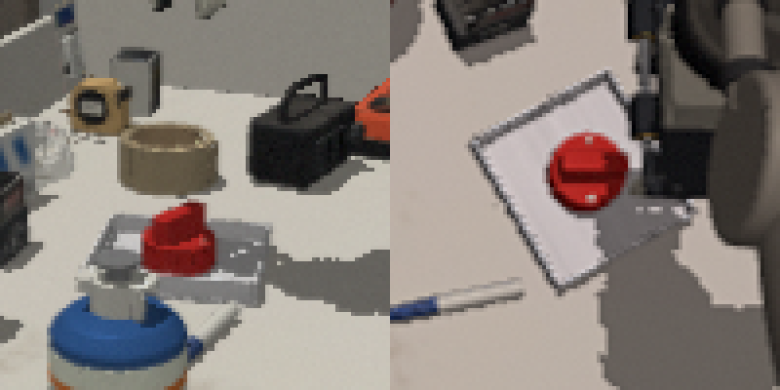

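```bash
python3 - <<'E'
from h import *
from cell import vision
q=vision.read_camera('top');p=vision.read_camera('side')
for n,x in(("top",q),("side",p)):
    P=cloud(x);I=x['pixels'].astype(int);red=(I[...,2]>90)&(I[...,2]>2*I[...,1])&(I[...,2]>2*I[...,0])
    for lo,hi,s in((.024,.037,"deck"),(.049,.062,"bartop")):
        m=red&(np.hypot(P[...,0]-.541,P[...,1]+.14)<.045)&(P[...,2]>lo)&(P[...,2]<hi);Q=P[m]
        if len(Q)>8:
            c=np.linalg.lstsq(np.c_[Q[:,:2]-Q[:,:2].mean(0),np.ones(len(Q))],Q[:,2],rcond=None)[0]; print(n,s,len(Q),"mean",Q.mean(0).round(4),"slopes deg",np.degrees(c[:2]).round(1))
    o=pickle.load(open(n+"0.pkl","rb"))["pixels"].astype(int)
    d=np.abs(I-o).max(2)>45; v=I.astype(np.uint8).copy(); v[d]=(255,0,255); cv2.imwrite(f"pics/diff_{n}.png",v)
E
```

```text
top deck 121 mean [ 0.5414 -0.1369  0.0297] slopes deg [0.2 0.3]
top bartop 68 mean [ 0.5427 -0.1384  0.0539] slopes deg [ 6.  -1.5]
side deck 93 mean [ 0.5387 -0.1262  0.0302] slopes deg [ 2.6 -5.4]
side bartop 40 mean [ 0.544  -0.1321  0.0532] slopes deg [11.5 -4.4]
```

View pics/diff_top.png

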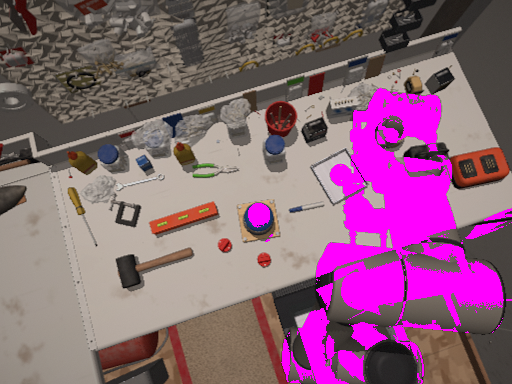

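View pics/diff_side.png

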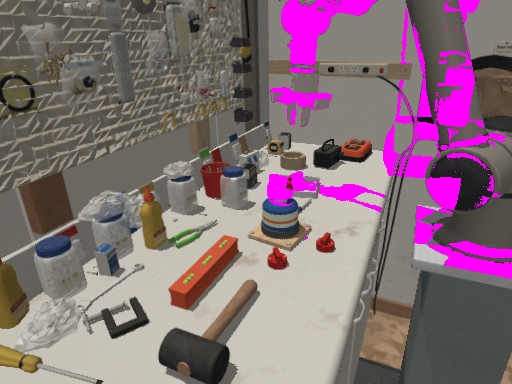

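Nothing else moved. In the top view the deck is at z 0.0297 (expected 0.030) with slopes of about 0.3°, so the cap is flat on the tray floor. Handing in.

```bash
python3 -c "
from cell import job; print(job.hand_in())"
```

```text
the job is handed in; nothing more can be done
None
```

The cap is off the canister and standing skirt down on the tray floor near the centre. I gripped its bar, pressed to about 17 N, turned it about 79° anticlockwise, lifted it straight off, set it down and let go. The job was handed in at about 16 s.

**Last checks**
- **Cap:** in the top camera its deck is at z 0.0297 m (0.030 expected) and tilted about 0.3°. The cap is centred near x 0.541, y −0.140.
- **Other things:** before-and-after pictures show changes only for the arm, its shadow and the cap. The gripper was open, about 0.2 m up and touching nothing.

**What failed or disagreed**
- **First grasp:** it closed on air just above the bar. The cameras put the fingertips 23–28 mm higher than the reported TCP height, so I did the rest by camera and contact force.
- **Tool tilt:** the tool drifted to about 4° off vertical. At set-down one side of the skirt touched first, with about 12 N, and the cap settled level when I let go.
- **Side camera:** its deck fit gave slopes of 3–5°, and the bar-top fits gave 1.5–11.5° across both cameras. I relied on the top camera's deck fit, because the others rest on fewer points or points seen at an angle.

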